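# Dispense the steel mixing ball into the ink pot

## Task

Turn the ball carousel until the compartment holding the dark steel mixing ball faces the yellow spout, then lift the red handle to tip the carousel so that the steel ball rolls into the white ink pot. Lower the carousel back down and leave the coloured balls in it and the pot standing under the spout.

Things in the scene. Friction and masses are not known exactly. Their poses are not given: they have to be found in the camera images.
- stand: Grey foot of the dispenser, fixed, plate 400 x 170 x 12 mm. Origin on the bench under the wheel's axis; +x points level to the spout, z up. It carries a blue round pan (radius 102 mm, rim top 148 mm above the bench at rest) with the white wheel in it. The rim opens 58 mm wide towards +x into a yellow spout 64 mm wide that ends 158 mm from the axis.
- cradle (a joint): Tip of pan and wheel about the hinge pin, rad. 0 is down at rest, level; lifting the red handle increases it, spout end going down, to a stop at 0.55. At 0.4 to 0.5 the ball in the facing compartment leaves its track and rolls out by itself within 2 s. It sinks back to 0 when let go; about 4 N at the handle holds it up.
- handle (a point): Middle of the red grip, a level round bar 14 mm in diameter parallel to the stand's y, free for 80 mm between its side arms. It lies 160 mm from the wheel's axis, opposite the spout, 130 mm above the bench at rest, with 50 mm of room between bar and rim, and rises on an arc of 247 mm radius about the hinge pin.
- wheel (a joint): Turn of the white wheel (radius 96 mm), rad, anticlockwise from above. Six 60 degree compartments between dividers 30 mm high, open above. The middle of compartment k lies at value + k x 60 degrees, anticlockwise from the stand's +x (0 faces the spout). It stays where it is left and turns either way (stops at +-6.28); within 10 degrees of facing is good.
- post (a point): Top centre of the orange upright round post for turning the wheel, 14 mm in diameter, 60 mm from the wheel's axis, at wheel value + 150 degrees anticlockwise from the stand's +x. Its top is 201 mm above the bench at rest; the upper 50 mm stand clear above the rim. About 2 N sideways turns the wheel.
- steel_ball_center (a point): Centre of the dark grey steel mixing ball, 24 mm in diameter, in one of the wheel's compartments (never the one facing the spout at the start). It sits loosely on a round track of two wire rings, 62 mm from the wheel's axis, where it can roll along between its two dividers but not outwards until the wheel is tipped over 0.23 rad. Centre 125 mm above the bench at rest.
- red_ball_center (a point): Centre of the red ball, 24 mm, in another compartment; to stay in the wheel.
- green_ball_center (a point): Centre of the green ball, 24 mm, in another compartment; to stay in the wheel.
- blue_ball_center (a point): Centre of the blue ball, 24 mm, in another compartment; to stay in the wheel.
- pot: Loose white open ink pot, 104 mm across the mouth, 66 mm high, standing on the stand's plate about 187 mm from the wheel's axis, under the end of the spout. Origin at the centre of its underside.
- hinge (a point): Middle of the level pin, parallel to the stand's y, about which the pan tips: 85 mm from the wheel's axis towards the spout, 100 mm above the bench. Fixed.

How it is judged:
On the way, in this order (a step that is already met when the one before it is completed fails the run):
1. the steel ball's compartment faces the spout, the carousel still down (value of joint cradle below 0.04 rad and x of steel_ball_center in the frame of stand between 0.03 and 0.09 m and y of steel_ball_center in the frame of stand between -0.031 and 0.031 m), for 0.2 s.
2. the carousel is tipped and the steel ball has rolled to the spout or beyond (value of joint cradle above 0.1 rad and x of steel_ball_center in the frame of stand above 0.1 m), for 0.1 s.
At the end, for the whole second after the job is handed in: The steel ball lies inside the pot; the pot stands upright (within 8 degrees) and within 30 mm of where it started; the carousel is back down on its rest (tip below 0.04 rad); the red, green and blue balls are still up in the wheel (z of steel_ball_center in the frame of pot below 0.05 m and horizontal distance between steel_ball_center and pot below 0.052 m and value of joint cradle below 0.04 rad and angle between pot's own z axis and vertical below 0.15 rad and distance of pot from where it was at the start of the episode below 0.03 m and height (world z) of each of red_ball_center, green_ball_center, blue_ball_center above 0.09 m); the robot touches nothing.
It fails at once if a coloured ball leaves the wheel (height (world z) of any of red_ball_center, green_ball_center, blue_ball_center below 0.085 m).
It also fails if it takes over 54 s, if anything falls off the work surface, if the arm or the gripper's body presses on something with over 40 N, if the wrist force passes 120 N, or if a joint passes its speed limit or range.

## Robot

A 7-joint arm with a two-finger parallel gripper is mounted at the origin on the work surface. World frame = base frame: x ahead of the robot, y to its left, z up, the work surface at z = 0. Lengths are in m, angles in rad, forces in N, time in s.
With the tool pointing down it reaches from about 0.425 to 0.925 m from the base axis. Payload 6.8 kg.
Tool frame: the origin (TCP) lies at the very end of the fingers, on their centre line; the grasp point (between the pads) lies 19 mm behind it; z points along the fingers, y is the line along which they close (so a half turn about z gives the same grasp; the last joint's range is limited). The gripper opens to 85 mm and grips with 20 to 120 N. Pads are 22 mm wide; open, the fingers measure 114 mm over their backs; the gripper's body (76 mm by 85 mm) begins 54 mm behind the grasp point. The pads swing forward as they close: fully open they stand 13 mm farther back than shut.
Start: joints at [-1.265, 0.477, 0.022, 1.555, -0.011, 1.109, -0.083], TCP at [0.271, 0.618, 0.231] pointing down, gripper open.
Joint ranges: [-2.96, 2.96], [-0.34, 2.1], [-1.41, 1.46], [0.24, 2.44], [-1.37, 4.51], [0.17, 1.92], [-2.96, 2.96]. Speed limits (rad/s): [2.39, 2.39, 3.14, 3.14, 3.14, 3.14, 3.14].

## Interface

Orientations are given as a unit quaternion [w, x, y, z].
In Python, from station import telemetry, viewer, job, search_frame, cut_out gives the robot as it stands. The module is installed in compiled form; this text tells all that it offers.
- The arm moves only by the shell command python3 -m crank 'ROWS' [FORCE]. ROWS is JSON, a list of rows, each an object with "delta_rot": the turn, a rotation vector about the tool's x, y, z in degrees, a list of three; "xyz": the shift along the tool's x, y, z in m, a list of three; "fingers": the gripper command: -1 is fully open, 1 is shut, values between are in proportion. In form: [{"delta_rot": [ax, ay, az], "xyz": [dx, dy, dz], "fingers": fingers}, ...]. A call has 1 to 10 rows; each row is the pose to reach, as a shift and turn from the pose commanded when the call began, along the tool's axes at that moment; what a row does not reach only later rows make up. A row lasts 1/10 s, in which the tool goes at most 50 mm and 8.59 degrees, less where a joint would pass 70% of its speed; a pose out of reach is approached as far as the arm can. A call with a gripper value outside its range is refused whole. The fingers move at their own pace and stop on an object; FORCE is the grip in N (left out, the last holds). Time passes only in rows, so rows that repeat a pose let the fingers close. It gives the time, the measured TCP pose, the force, the opening and the grip force at its end, in the units of the state.
- telemetry.get_obs(): the state, without advancing time (a new reading comes with each control period).
- viewer.read_camera(name): name is "side" or "top"; returns a dict with "img" (400x640x3 uint8, red, green, blue), "fx", "fy", "cx", "cy" (pixels), "origin" and "rotation" of the camera in the world. Camera axes: x right, y up, looking along -z (the intrinsics and any distortion apply to the point x, -y, -z); pixel columns grow to the right and rows downward; lengths in m; the calibration is good to about 2 mm. A picture is of the moment at which its call begins. There is no depth.
- job.hand_in(): hands the job in; it is judged then, once.
Trained networks look in the newest picture that a camera, given by its name, has taken for a name from the list of things; names that differ only in an ending like _2 or _b are one class to them, and where a whole thing is asked for, a point or a joint stands for the part that bears it (a point fixed in the world has none). Each returns a list of dicts, best first, with "score" (0 to 1); they miss things now and then, are a little off and sometimes report something else, mostly with a low value. They report only what shows in the picture. A call takes as long as a camera call.
- search_frame(camera, thing): "pixel" ([column, row] in pixels, amid what is visible of it).
- cut_out(camera, thing): "pixels" (400x640 bool, what is visible of it) and "pixel" ([column, row] in pixels, amid what is visible of it).
The state is a dict: "t": time; "q": joint angles; "joint_vel": joint speeds; "joint_torque": joint torques, N m; "eef_pos": TCP position; "tool_rot": TCP orientation; "contact_force": force on the tool from outside, world axes, zero at the start; "torque": the same for the moment, N m; "gripper_width": opening from 0.0 (shut) to 1.0 (fully open); "grasp_force": force on a finger pad.
Only numpy, scipy, OpenCV 4.12 (cv2) and the standard library are available. Lean on these libraries where they do the work, as an engineer would, in place of code of your own. Each camera call takes 0.05 s, during which the arm holds its last target. There are 200 camera calls.

## Working session

There is one attempt and no reset: what is moved stays moved. The work goes in short steps, Python scripts to look and compute and a shell command to move; the robot and the scene stay as the last step left them, time stands still between calls to the robot, and variables do not carry over. Pictures are saved under pics/ and viewed, at most 10 in all, crops included, and the job is handed in when it is done.

```bash
mkdir -p pics; cat > h.py <<'E'
import numpy as np, cv2
from station import telemetry, viewer, job, search_frame, cut_out
def ray(c,p):
    d=np.array([(p[0]-c['cx'])/c['fx'],-(p[1]-c['cy'])/c['fy'],-1.0])
    return np.array(c['origin']),np.array(c['rotation'])@d
def at_z(c,p,z):
    o,d=ray(c,p); return o+d*(z-o[2])/d[2]
def proj(c,X):
    v=np.array(c['rotation']).T@(np.array(X)-np.array(c['origin']))
    return [c['cx']+c['fx']*v[0]/-v[2], c['cy']-c['fy']*v[1]/-v[2]]
E
python3 - <<'E'
from h import *
np.set_printoptions(precision=4,suppress=True)
Z=dict(post=.2,handle=.13,steel_ball_center=.125,red_ball_center=.125,green_ball_center=.125,blue_ball_center=.125,pot=.066,stand=.012,wheel=.125,cradle=.14)
for n in ['top','side']:
    c=viewer.read_camera(n); cv2.imwrite(f'pics/{n}0.png',c['img'][:,:,::-1])
    print(n,{k:np.array(v) for k,v in c.items() if k!='img'})
    for t in Z:
        for r in search_frame(n,t)[:2]: print(t,round(r['score'],2),np.array(r['pixel']),at_z(c,r['pixel'],Z[t]))
print(telemetry.get_obs())
E
```

```text
top {'fx': array(370.0617), 'fy': array(370.0617), 'cx': array(316.7608), 'cy': array(201.2643), 'origin': array([0.4479, 0.0479, 0.7869]), 'rotation': array([-0.701 , -0.059 ,  0.0771,  0.7066])}Traceback (most recent call last):
  File "<stdin>", line 8, in <module>
  File "h.py", line 7, in at_z
    o,d=ray(c,p); return o+d*(z-o[2])/d[2]
        ~~~^^^^^
  File "h.py", line 5, in ray
    return np.array(c['origin']),np.array(c['rotation'])@d
                                 ~~~~~~~~~~~~~~~~~~~~~~~^~
ValueError: matmul: Input operand 1 has a mismatch in its core dimension 0, with gufunc signature (n?,k),(k,m?)->(n?,m?) (size 3 is different from 4)
```

Rotation is a quaternion (w,x,y,z).

```bash
sed -i 's/^def ray/from scipy.spatial.transform import Rotation as R\ndef rm(c): return R.from_quat(np.array(c["rotation"])[[1,2,3,0]]).as_matrix()\ndef ray/; s/np.array(c\[.rotation.\])@d/rm(c)@d/; s/np.array(c\[.rotation.\]).T/rm(c).T/' h.py
python3 - <<'E'
from h import *
np.set_printoptions(precision=4,suppress=True)
Z=dict(post=.2,handle=.13,steel_ball_center=.125,red_ball_center=.125,green_ball_center=.125,blue_ball_center=.125,pot=.066,stand=.012,wheel=.125,cradle=.14)
for n in ['top','side']:
    c=viewer.read_camera(n); cv2.imwrite(f'pics/{n}0.png',c['img'][:,:,::-1])
    print(n,{k:np.array(v) for k,v in c.items() if k!='img'})
    for t in Z:
        for r in search_frame(n,t)[:2]: print(t,round(r['score'],2),np.array(r['pixel']),at_z(c,r['pixel'],Z[t]))
print(telemetry.get_obs())
E
```

```text
top {'fx': array(370.0617), 'fy': array(370.0617), 'cx': array(316.7608), 'cy': array(201.2643), 'origin': array([0.4479, 0.0479, 0.7869]), 'rotation': array([-0.701 , -0.059 ,  0.0771,  0.7066])}
post 0.89 [330.2 222.9] [0.527 0.011 0.2  ]
post 0.71 [331.2 229.5] [0.5164 0.0096 0.2   ]
handle 0.93 [331.9 223.6] [0.5352 0.0036 0.13  ]
handle 0.68 [428.8 207.9] [ 0.5627 -0.1732  0.13  ]
steel_ball_center 0.59 [312.8 197.6] [0.5839 0.0373 0.125 ]
red_ball_center 0.43 [354.6 246.6] [ 0.4942 -0.0366  0.125 ]
green_ball_center 0.66 [319.1 250.4] [0.488  0.0269 0.125 ]
blue_ball_center 0.26 [356.5 247.5] [ 0.4926 -0.0399  0.125 ]
pot 0.83 [427.2 207.4] [ 0.5749 -0.1916  0.066 ]
pot 0.28 [331.4 227.4] [0.5362 0.0004 0.066 ]
stand 0.61 [333.2 229.6] [ 0.5381 -0.0069  0.012 ]
stand 0.22 [334.  220.9] [ 0.5566 -0.0089  0.012 ]
wheel 0.8 [332.3 221.6] [0.5395 0.0024 0.125 ]
cradle 0.72 [333.1 224.1] [0.5329 0.0021 0.14  ]
side {'fx': array(362.3308), 'fy': array(362.3308), 'cx': array(316.9031), 'cy': array(197.0496), 'origin': array([ 0.3937, -0.3684,  0.63  ]), 'rotation': array([ 0.9145,  0.
[... 338 characters left out ...]
.5713 -0.1861  0.066 ]
stand 0.75 [330.  261.2] [ 0.5582 -0.0107  0.012 ]
wheel 0.74 [320.5 232.6] [ 0.5359 -0.0167  0.125 ]
cradle 0.89 [324.3 233.7] [ 0.5367 -0.0317  0.14  ]
{'t': 1.2, 'q': array([-1.2651,  0.477 ,  0.0224,  1.5554, -0.0115,  1.1093, -0.0831]), 'joint_vel': array([-0.0004, -0.0009, -0.002 , -0.0002,  0.0014, -0.0009,  0.0002]), 'joint_torque': array([  0.0004, -59.6335,   1.6059, -28.1547,   0.0123,   0.0016,
         0.    ]), 'eef_pos': array([0.2714, 0.618 , 0.2313]), 'tool_rot': array([0.    , 0.2055, 0.9787, 0.    ]), 'contact_force': array([0.3144, 0.6501, 0.4483]), 'torque': array([ 0.0172, -0.0459, -0.0318]), 'grasp_force': 0.0, 'gripper_width': 1.002292392842264}
```

View pics/top0.png

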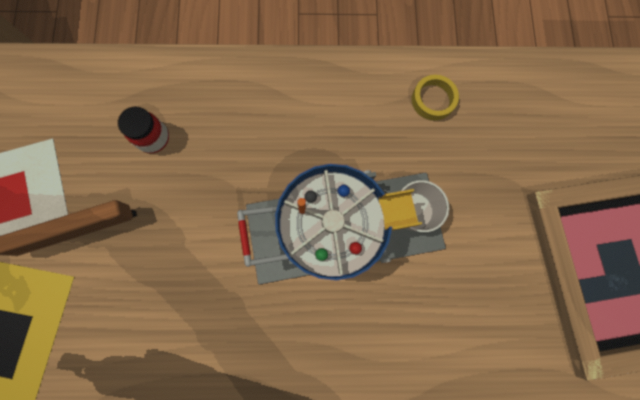

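View pics/side0.png

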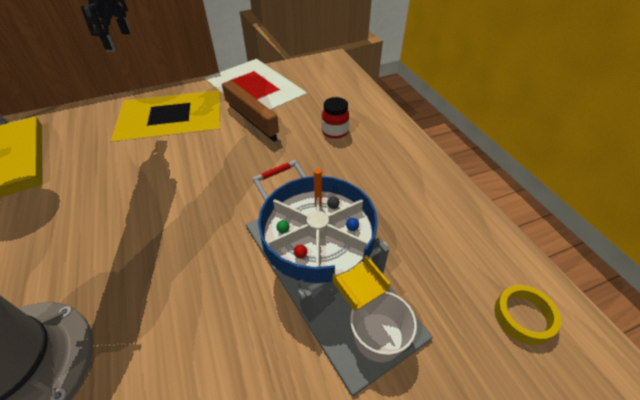

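```bash
cat > geo.py <<'E'
from h import *
from scipy.optimize import least_squares
np.set_printoptions(precision=4,suppress=True)
def blob(im,lo,hi,near,rad):
    hsv=cv2.cvtColor(np.ascontiguousarray(im),cv2.COLOR_RGB2HSV)
    m=cv2.inRange(hsv,lo,hi); w=np.zeros_like(m); cv2.circle(w,near,rad,255,-1); m&=w
    n,l,s,ce=cv2.connectedComponentsWithStats(m); i=1+np.argmax(s[1:,4]); return ce[i],s[i]
if __name__=='__main__':
    obs=[]
    for n,hp,pp in [('top',(244,238),(301,204)),('side',(276,170),(318,184))]:
        c=viewer.read_camera(n); im=c['img']
        h,s=blob(im,(0,150,60),(6,255,255),hp,26); obs.append((c,h,'h')); print(n,'handle',h,s,at_z(c,h,.13))
        p,s=blob(im,(6,150,60),(16,255,255),pp,24); print('post',p,s,at_z(c,p,.2))
        obs.append((c,p,'p'+n)); k=cut_out(n,'pot')[0]; obs.append((c,np.array(k['pixel']),'t')); print('pot',at_z(c,k['pixel'],.066))
    def pts(v,k):
        x,y,a,w=v; e=np.array([np.cos(a),np.sin(a)])
        if k=='h': return [*(np.array([x,y])-.16*e),.13]
        if k=='t': return [*(np.array([x,y])+.187*e),.05]
        return [x+.06*np.cos(a+w+2.618),y+.06*np.sin(a+w+2.618),.196 if k=='ptop' else .175]
    r=least_squares(lambda v:np.concatenate([(np.array(proj(c,pts(v,k)))-p)*(0.4 if k=='t' else 1) for c,p,k in obs]),[.54,0,-1.4,0])
    v=r.x; print('fit',v,np.degrees(v[2:]),r.fun.reshape(-1,2))
    for k in 'hp': print(k,pts(v,k))
    o=telemetry.get_obs(); print(R.from_quat(o['tool_rot'][[1,2,3,0]]).as_matrix())
E
python3 geo.py
```

```text
top handle [243.7686 237.2795] [239 221  11  34 229] [0.5119 0.1599 0.13  ]
post [301.3875 204.875 ] [298 199   7  14  80] [0.5566 0.057  0.2   ]Traceback (most recent call last):
  File "geo.py", line 14, in <module>
    obs.append((c,p,'p'+n)); k=cut_out(n,'pot')[0]; obs.append((c,np.array(k['pixel']),'t')); print('pot',at_z(c,k['pixel'],.066))
                               ~~~~~~~~~~~~~~~~^^^
IndexError: list index out of range
```

```bash
sed -i "s/k=cut_out(n,'pot')\[0\]/k={'pixel':[426,207.4] if n=='top' else [382,327.6]}/; s/.196 if k=='ptop' else .175/.175/" geo.py; python3 geo.py
```

```text
top handle [243.7753 237.3348] [239 221  11  34 227] [0.5118 0.1599 0.13  ]
post [301.3875 204.875 ] [298 199   7  14  80] [0.5566 0.057  0.2   ]
pot [ 0.5749 -0.1892  0.066 ]
side handle [275.3193 170.2229] [262 163  28  16 166] [0.5098 0.1591 0.13  ]
post [317.5489 182.6043] [313 168  10  38 235] [0.5497 0.0292 0.2   ]
pot [ 0.5713 -0.1861  0.066 ]
fit [ 0.5402  0.0006 -1.3865 -0.0122] [-79.4401  -0.6964] [[ 1.1477  0.5599]
 [ 0.2695  0.2497]
 [-2.144   0.6458]
 [ 0.6805  0.2595]
 [ 0.0858 -2.0056]
 [-0.1416  0.7087]]
h [np.float64(0.5108386111857066), np.float64(0.15787098614165598), 0.13]
p [np.float64(0.5608159472369526), np.float64(0.05691341593258126), 0.175]
[[-0.9156  0.4021  0.    ]
 [ 0.4021  0.9156  0.0001]
 [-0.      0.0001 -1.    ]]
```

```bash
python3 -m crank '[{"delta_rot":[0,0,8],"xyz":[-0.035,-0.028,0],"fingers":-1},{"delta_rot":[0,0,16],"xyz":[-0.07,-0.056,0],"fingers":-1},{"delta_rot":[0,0,24],"xyz":[-0.105,-0.084,0],"fingers":-1},{"delta_rot":[0,0,32],"xyz":[-0.14,-0.112,0],"fingers":-1},{"delta_rot":[0,0,40],"xyz":[-0.175,-0.14,0],"fingers":-1},{"delta_rot":[0,0,48],"xyz":[-0.21,-0.168,0],"fingers":-1},{"delta_rot":[0,0,56],"xyz":[-0.245,-0.196,0],"fingers":-1},{"delta_rot":[0,0,64],"xyz":[-0.28,-0.224,0],"fingers":-1},{"delta_rot":[0,0,72],"xyz":[-0.315,-0.252,0],"fingers":-1},{"delta_rot":[0,0,80],"xyz":[-0.35,-0.28,0],"fingers":-1}]'
cat > go.py <<'E'
from h import *
import sys
x,y,z,a=map(float,sys.argv[1:]); o=telemetry.get_obs(); M=R.from_quat(o['tool_rot'][[1,2,3,0]]).as_matrix()
np.set_printoptions(precision=4,suppress=True)
cur=np.degrees(np.arctan2(M[1,1],M[0,1])); 
print('t',o['t'],'pos',o['eef_pos'],'yaw_y',cur,'tilt',M[:,2],'q',o['q'],'F',o['contact_force'],o['gripper_width'],o['grasp_force'])
print('shift',M.T@(np.array([x,y,z])-o['eef_pos']),'rotz',-((a-cur+180)%360-180))
E
python3 go.py 0.5605 0.057 0.231 -20
```

```text
t: 2.4
eef_pos: [0.4799, 0.2194, 0.2317]
tool_rot: [-0.0, 0.788, 0.615, 0.0]
contact_force: [0.2, 0.3, -0.0]
gripper_width: 1.0
grasp_force: 0.0
t 2.4 pos [0.4799 0.2194 0.2317] yaw_y -14.028226370153419 tilt [ 0.0006  0.0008 -1.    ] q [-0.9187  0.2429  0.4419  1.9302 -0.1236  0.9936 -0.6655] F [ 0.1758  0.2528 -0.0061] 1.0002055071517528 0.0
shift [-0.138   0.1175  0.0006] rotz 5.971773629846581
```

```bash
python3 -m crank '[{"delta_rot":[0,0,2],"xyz":[-0.035,0.03,0],"fingers":-0.2},{"delta_rot":[0,0,4],"xyz":[-0.07,0.06,0],"fingers":-0.2},{"delta_rot":[0,0,6],"xyz":[-0.105,0.09,0],"fingers":-0.2},{"delta_rot":[0,0,6],"xyz":[-0.138,0.1175,0],"fingers":-0.2},{"delta_rot":[0,0,6],"xyz":[-0.138,0.1175,0],"fingers":-0.2},{"delta_rot":[0,0,6],"xyz":[-0.138,0.1175,0],"fingers":-0.2}]'
python3 go.py 0.5605 0.057 0.165 -20
python3 - <<'E'
from h import *
c=viewer.read_camera('side'); cv2.imwrite('pics/s1.png',cv2.resize(c['img'][100:320,200:440,::-1],None,fx=2.5,fy=2.5,interpolation=cv2.INTER_CUBIC))
E
```

```text
t: 3.0
eef_pos: [0.561, 0.0579, 0.2314]
tool_rot: [0.0, 0.818, 0.575, 0.0]
contact_force: [-0.2, 0.2, -0.4]
gripper_width: 0.599
grasp_force: 0.0
t 3.0 pos [0.561  0.0579 0.2314] yaw_y -19.861729361952158 tilt [ 0.0001 -0.     -1.    ] q [-0.6424  0.3204  0.5364  1.8536 -0.1902  1.0182 -0.3746] F [-0.1595  0.2088 -0.3836] 0.5994773767081185 0.0
shift [-0.001  -0.0001  0.0664] rotz 0.13827063804785666
```

View pics/s1.png

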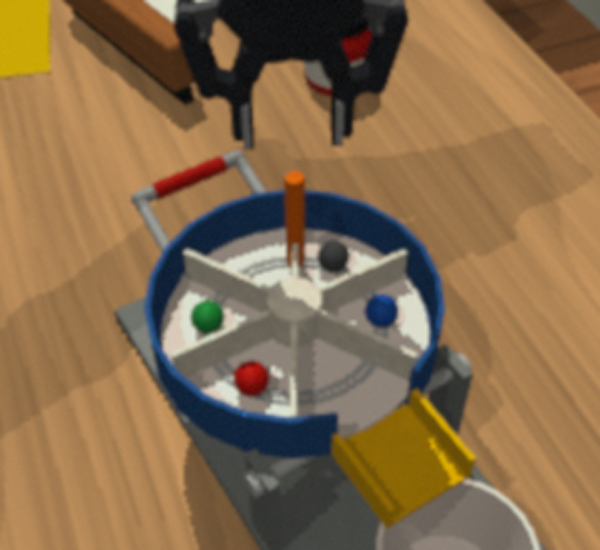

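The fingers at crop (247,140) and (338,140) straddle the post at (293,180). The steel ball is at (334,255), in the compartment clockwise of the post. Next I lower and grip.

```bash
python3 -m crank '[{"delta_rot":[0,0,0],"xyz":[0,0,0.035],"fingers":-0.2},{"delta_rot":[0,0,0],"xyz":[0,0,0.066],"fingers":-0.2},{"delta_rot":[0,0,0],"xyz":[0,0,0.066],"fingers":0.2},{"delta_rot":[0,0,0],"xyz":[0,0,0.066],"fingers":1},{"delta_rot":[0,0,0],"xyz":[0,0,0.066],"fingers":1},{"delta_rot":[0,0,0],"xyz":[0,0,0.066],"fingers":1},{"delta_rot":[0,0,0],"xyz":[0,0,0.066],"fingers":1}]' 20
python3 go.py 0.5605 0.057 0.165 -20
python3 - <<'E'
import numpy as np
np.set_printoptions(precision=4,suppress=True)
# arc rows: wheel clockwise by b; tool x axis at yaw_y+? tool z down: x = y cross z
r=.06; a0=np.radians(69.9); ya=np.radians(-20)
y=np.array([np.cos(ya),np.sin(ya)]); x=np.array([-y[1]*-1*-1,0]) 
x3=np.cross([*y,0],[0,0,-1])[:2]
for b in range(0,121,7):
    a=a0-np.radians(b); d=r*np.array([np.cos(a)-np.cos(a0),np.sin(a)-np.sin(a0)]); print(b,d@x3,d@y)
E
```

```text
t: 3.75
eef_pos: [0.5616, 0.06, 0.1667]
tool_rot: [0.0, 0.817, 0.576, 0.001]
contact_force: [0.6, 1.9, 3.4]
gripper_width: 0.157
grasp_force: 21.4
t 3.75 pos [0.5616 0.06   0.1667] yaw_y -19.669844178470377 tilt [ 0.0023  0.0015 -1.    ] q [-0.6121  0.3999  0.5054  1.9148 -0.2476  0.8852 -0.3259] F [0.6164 1.9472 3.3742] 0.15673912910136614 21.412096917629242
shift [-0.0032 -0.0001  0.0017] rotz 0.3301558215296154
0 0.0 0.0
7 -0.0004599923416679394 0.00731136890247566
14 -0.0018075876977124532 0.014512181005207452
21 -0.0040226965252679195 0.021495088785249177
28 -0.007072296653737197 0.0281559931712107
35 -0.010910925569295854 0.03439559542064281
42 -0.015481358156260278 0.040120877435574055
49 -0.020715459791756877 0.04524648844810447
56 -0.026535202076015854 0.04969601740376815
63 -0.03285382605609029 0.05340313207435894
70 -0.03957713560201425 0.05631256791867123
77 -0.04660490165414019 0.05838095194951941
84 -0.053832356407562454 0.05957744932507654
91 -0.061151755158778645 0.059884223025344754
98 -0.0684539825310522 0.05929669976103956
105 -0.07563017913335617 0.0578236381507996
112 -0.0825733644031592 0.05548699815035634
119 -0.08918003144020668 0.052321613680174
```

```bash
python3 -m crank '[{"delta_rot":[0,0,7],"xyz":[-0.0005,0.0073,0],"fingers":1},{"delta_rot":[0,0,14],"xyz":[-0.0018,0.0145,0],"fingers":1},{"delta_rot":[0,0,21],"xyz":[-0.004,0.0215,0],"fingers":1},{"delta_rot":[0,0,28],"xyz":[-0.0071,0.0282,0],"fingers":1},{"delta_rot":[0,0,35],"xyz":[-0.0109,0.0344,0],"fingers":1},{"delta_rot":[0,0,42],"xyz":[-0.0155,0.0401,0],"fingers":1},{"delta_rot":[0,0,49],"xyz":[-0.0207,0.0452,0],"fingers":1},{"delta_rot":[0,0,56],"xyz":[-0.0265,0.0497,0],"fingers":1},{"delta_rot":[0,0,63],"xyz":[-0.0329,0.0534,0],"fingers":1},{"delta_rot":[0,0,70],"xyz":[-0.0396,0.0563,0],"fingers":1}]'
python3 go.py 0.6 0 0.165 -139
python3 - <<'E'
import numpy as np
for b in (69.9-70,69.9-119):print(b,.5402+.06*np.cos(np.radians(b)),.0006+.06*np.sin(np.radians(b)))
E
```

```text
t: 4.75
eef_pos: [0.6009, 0.0016, 0.1667]
tool_rot: [0.0, 1.0, 0.0, 0.001]
contact_force: [-2.2, -1.9, 4.3]
gripper_width: 0.158
grasp_force: 21.6
t 4.75 pos [0.6009 0.0016 0.1667] yaw_y -89.99653688733913 tilt [ 0.0014 -0.0004 -1.    ] q [-0.6922  0.54    0.8092  1.8412 -0.4704  0.9616 -1.2478] F [-2.1506 -1.8557  4.2516] 0.15783201810377395 21.551435887813568
shift [-0.0009  0.0016  0.0017] rotz 49.00346311266088
-0.09999999999999432 0.6001999086147973 0.0004952802980461074
-49.099999999999994 0.5794844488230404 -0.04475120815005836
```

Going very smoothly; the remaining 49° follows the same table.

```bash
python3 -m crank '[{"delta_rot":[0,0,7],"xyz":[-0.0005,0.0073,0],"fingers":1},{"delta_rot":[0,0,14],"xyz":[-0.0018,0.0145,0],"fingers":1},{"delta_rot":[0,0,21],"xyz":[-0.004,0.0215,0],"fingers":1},{"delta_rot":[0,0,28],"xyz":[-0.0071,0.0282,0],"fingers":1},{"delta_rot":[0,0,35],"xyz":[-0.0109,0.0344,0],"fingers":1},{"delta_rot":[0,0,42],"xyz":[-0.0155,0.0401,0],"fingers":1},{"delta_rot":[0,0,49],"xyz":[-0.0207,0.0452,0],"fingers":1},{"delta_rot":[0,0,49],"xyz":[-0.0207,0.0452,0],"fingers":1},{"delta_rot":[0,0,49],"xyz":[-0.0207,0.0452,0],"fingers":1},{"delta_rot":[0,0,49],"xyz":[-0.0207,0.0452,0],"fingers":1}]'
python3 -m crank '[{"delta_rot":[0,0,0],"xyz":[0,0,0],"fingers":0},{"delta_rot":[0,0,0],"xyz":[0,0,0],"fingers":-0.2},{"delta_rot":[0,0,0],"xyz":[0,0,-0.03],"fingers":-0.2},{"delta_rot":[0,0,0],"xyz":[0,0,-0.07],"fingers":-0.2},{"delta_rot":[0,0,0],"xyz":[0,0,-0.11],"fingers":-0.2},{"delta_rot":[0,0,0],"xyz":[0,0,-0.11],"fingers":-0.2}]'
python3 go.py 0.5108 0.158 0.24 -79.4
python3 - <<'E'
from h import *
c=viewer.read_camera('side'); cv2.imwrite('pics/s2.png',cv2.resize(c['img'][100:320,200:440,::-1],None,fx=2.5,fy=2.5,interpolation=cv2.INTER_CUBIC))
for n in ['side','top']:
    c=viewer.read_camera(n)
    for r in search_frame(n,'steel_ball_center')[:2]:
        X=at_z(c,r['pixel'],.125); d=X[:2]-[.5402,.0006]; a=np.radians(-79.44)
        print(n,r['score'],X,d@[np.cos(a),np.sin(a)],d@[-np.sin(a),np.cos(a)])
E
```

```text
t: 5.75
eef_pos: [0.5805, -0.0441, 0.1667]
tool_rot: [0.0, 0.911, -0.412, 0.001]
contact_force: [-0.4, -2.7, 6.0]
gripper_width: 0.153
grasp_force: 21.7
t: 6.35
eef_pos: [0.5825, -0.0433, 0.2802]
tool_rot: [-0.002, 0.911, -0.412, 0.004]
contact_force: [0.6, -0.1, 0.7]
gripper_width: 0.602
grasp_force: 0.0
t 6.35 pos [ 0.5825 -0.0433  0.2802] yaw_y -138.67889254078864 tilt [ 0.0079  0.0004 -1.    ] q [-0.8646  0.497   1.1747  1.7767 -0.4949  1.1959 -1.9668] F [ 0.6474 -0.1369  0.7118] 0.6017028589287592 0.0
shift [-0.1988 -0.0788  0.0397] rotz -59.27889254078863
side 0.44 [ 0.54809606 -0.06140413  0.125     ] 0.0624010699978768 -0.0036008605991795003
```

View pics/s2.png

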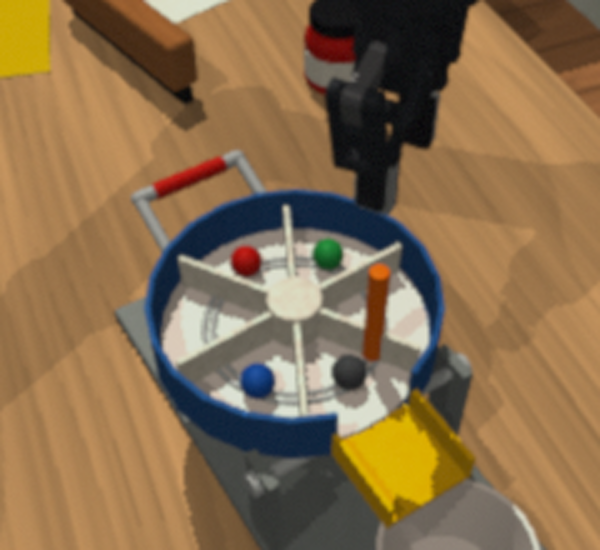

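Steel ball at crop (349,371) faces the spout (62 mm, −4 mm). Now to above the handle.

```bash
python3 -m crank '[{"delta_rot":[0,0,-8],"xyz":[-0.03,-0.012,0],"fingers":-0.1},{"delta_rot":[0,0,-16],"xyz":[-0.06,-0.024,0],"fingers":-0.1},{"delta_rot":[0,0,-24],"xyz":[-0.09,-0.036,0.01],"fingers":-0.1},{"delta_rot":[0,0,-32],"xyz":[-0.12,-0.048,0.02],"fingers":-0.1},{"delta_rot":[0,0,-40],"xyz":[-0.15,-0.06,0.03],"fingers":-0.1},{"delta_rot":[0,0,-48],"xyz":[-0.18,-0.072,0.04],"fingers":-0.1},{"delta_rot":[0,0,-56],"xyz":[-0.199,-0.079,0.04],"fingers":-0.1},{"delta_rot":[0,0,-59.3],"xyz":[-0.199,-0.079,0.04],"fingers":-0.1},{"delta_rot":[0,0,-59.3],"xyz":[-0.199,-0.079,0.04],"fingers":-0.1},{"delta_rot":[0,0,-59.3],"xyz":[-0.199,-0.079,0.04],"fingers":-0.1}]' 30
python3 go.py 0.5108 0.158 0.113 -79.4
python3 - <<'E'
from h import *
c=viewer.read_camera('side'); cv2.imwrite('pics/s3.png',cv2.resize(c['img'][60:280,180:420,::-1],None,fx=2.5,fy=2.5,interpolation=cv2.INTER_CUBIC))
E
```

```text
t: 7.6
eef_pos: [0.5076, 0.1585, 0.2347]
tool_rot: [0.0, 0.996, 0.091, -0.001]
contact_force: [-0.6, -0.2, 0.1]
gripper_width: 0.553
grasp_force: 0.0
t 7.6 pos [0.5076 0.1585 0.2347] yaw_y -79.55275294204024 tilt [-0.001  -0.0007 -1.    ] q [-1.1675  0.3351  0.937   1.936  -0.3145  1.0259 -1.4792] F [-0.5585 -0.2291  0.1023] 0.5525140177907942 0.0
shift [0.0032 0.001  0.1217] rotz -0.15275294204025158
```

View pics/s3.png

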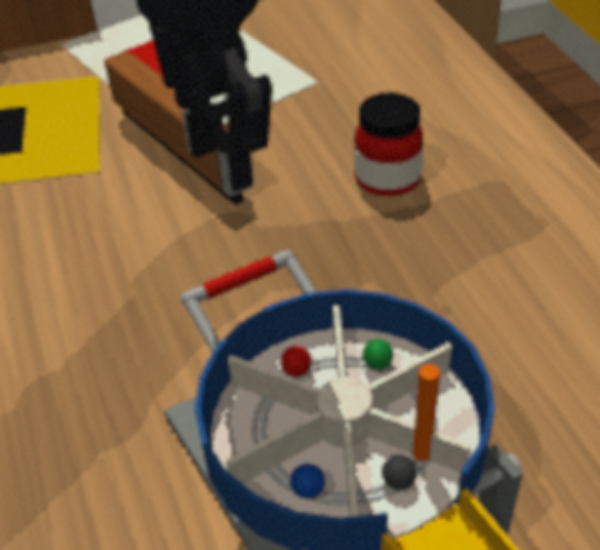

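The gripper is aligned over the red bar (crop 240,275) and nothing is in the way. I descend and grip.

```bash
python3 -m crank '[{"delta_rot":[0,0,0],"xyz":[0.003,0.001,0.03],"fingers":-0.1},{"delta_rot":[0,0,0],"xyz":[0.003,0.001,0.06],"fingers":-0.1},{"delta_rot":[0,0,0],"xyz":[0.003,0.001,0.09],"fingers":-0.1},{"delta_rot":[0,0,0],"xyz":[0.003,0.001,0.11],"fingers":-0.1},{"delta_rot":[0,0,0],"xyz":[0.003,0.001,0.124],"fingers":-0.1},{"delta_rot":[0,0,0],"xyz":[0.003,0.001,0.124],"fingers":0.4},{"delta_rot":[0,0,0],"xyz":[0.003,0.001,0.124],"fingers":1},{"delta_rot":[0,0,0],"xyz":[0.003,0.001,0.124],"fingers":1},{"delta_rot":[0,0,0],"xyz":[0.003,0.001,0.124],"fingers":1},{"delta_rot":[0,0,0],"xyz":[0.003,0.001,0.124],"fingers":1}]' 30
python3 go.py 0.5108 0.158 0.109 -79.4
python3 - <<'E'
import numpy as np
a=np.arctan2(.03,-.245);r=.247
for t in np.arange(.05,.46,.05): print(round(t,2),r*np.cos(a-t)-r*np.cos(a),r*np.sin(a-t)-r*np.sin(a))
E
```

```text
t: 8.65
eef_pos: [0.5114, 0.1598, 0.1121]
tool_rot: [-0.001, 0.996, 0.093, 0.001]
contact_force: [-1.5, 4.3, 1.1]
gripper_width: 0.147
grasp_force: 30.0
t 8.65 pos [0.5114 0.1598 0.1121] yaw_y -79.36751131874819 tilt [ 0.001   0.0018 -1.    ] q [-1.018   0.5135  0.7836  2.0333 -0.5097  0.7944 -1.3158] F [-1.5097  4.3106  1.0683] 0.14737592369503283 29.993281960487366
shift [-0.001   0.0017  0.0031] rotz 0.03248868125183435
0.05 0.001806805556331753 0.012215816829365778
0.1 0.00422188945329563 0.024326064427893066
0.15 0.0072392152389006426 0.03630047348348034
0.2 0.010851241170075604 0.04810911420964056
0.25 0.015048939063099342 0.059722471154379286
0.3 0.019821816859358105 0.0711115169734542
0.35 0.025157944850028008 0.08224778498361808
0.4 0.031043985494134008 0.09310344031450159
0.45 0.03746522675545666 0.10365134948129373
```

```bash
python3 -m crank '[{"delta_rot":[0,0,0],"xyz":[0,0.001,-0.006],"fingers":1},{"delta_rot":[0,0,0],"xyz":[0,0.002,-0.012],"fingers":1},{"delta_rot":[0,0,0],"xyz":[0,0.003,-0.018],"fingers":1},{"delta_rot":[0,0,0],"xyz":[0,0.0042,-0.0243],"fingers":1},{"delta_rot":[0,0,0],"xyz":[0,0.0057,-0.0303],"fingers":1},{"delta_rot":[0,0,0],"xyz":[0,0.0072,-0.0363],"fingers":1},{"delta_rot":[0,0,0],"xyz":[0,0.009,-0.0422],"fingers":1},{"delta_rot":[0,0,0],"xyz":[0,0.0109,-0.0481],"fingers":1},{"delta_rot":[0,0,0],"xyz":[0,0.0129,-0.0539],"fingers":1},{"delta_rot":[0,0,0],"xyz":[0,0.015,-0.0597],"fingers":1}]'
python3 go.py 0.5108 0.158 0.109 -79.4
```

```text
t: 9.65
eef_pos: [0.5139, 0.1456, 0.1716]
tool_rot: [-0.001, 0.996, 0.093, 0.0]
contact_force: [-0.9, 6.1, -2.1]
gripper_width: 0.151
grasp_force: 29.2
t 9.65 pos [0.5139 0.1456 0.1716] yaw_y -79.35709715218485 tilt [ 0.0006  0.0025 -1.    ] q [-1.0655  0.4255  0.867   1.9939 -0.4147  0.9047 -1.3647] F [-0.8512  6.127  -2.0821] 0.1509383333413944 29.197956919670105
shift [-0.0009 -0.0126  0.0627] rotz 0.04290284781515652
```

```bash
python3 -m crank '[{"delta_rot":[0,0,0],"xyz":[0,0.0024,-0.0057],"fingers":1},{"delta_rot":[0,0,0],"xyz":[0,0.0048,-0.0114],"fingers":1},{"delta_rot":[0,0,0],"xyz":[0,0.0075,-0.017],"fingers":1},{"delta_rot":[0,0,0],"xyz":[0,0.0101,-0.0225],"fingers":1},{"delta_rot":[0,0,0],"xyz":[0,0.013,-0.028],"fingers":1},{"delta_rot":[0,0,0],"xyz":[0,0.016,-0.0334],"fingers":1},{"delta_rot":[0,0,0],"xyz":[0,0.0192,-0.0387],"fingers":1},{"delta_rot":[0,0,0],"xyz":[0,0.0225,-0.044],"fingers":1},{"delta_rot":[0,0,0],"xyz":[0,0.0225,-0.044],"fingers":1},{"delta_rot":[0,0,0],"xyz":[0,0.0225,-0.044],"fingers":1}]'
python3 -m crank '[{"delta_rot":[0,0,0],"xyz":[0,0,0],"fingers":1},{"delta_rot":[0,0,0],"xyz":[0,0,0],"fingers":1},{"delta_rot":[0,0,0],"xyz":[0,0,0],"fingers":1},{"delta_rot":[0,0,0],"xyz":[0,0,0],"fingers":1},{"delta_rot":[0,0,0],"xyz":[0,0,0],"fingers":1},{"delta_rot":[0,0,0],"xyz":[0,0,0],"fingers":1},{"delta_rot":[0,0,0],"xyz":[0,0,0],"fingers":1},{"delta_rot":[0,0,0],"xyz":[0,0,0],"fingers":1},{"delta_rot":[0,0,0],"xyz":[0,0,0],"fingers":1},{"delta_rot":[0,0,0],"xyz":[0,0,0],"fingers":1}]'
python3 - <<'E'
from h import *
c=viewer.read_camera('side'); cv2.imwrite('pics/s4.png',cv2.resize(c['img'][140:380,200:440,::-1],None,fx=2.4,fy=2.4,interpolation=cv2.INTER_CUBIC))
E
```

```text
t: 10.65
eef_pos: [0.5176, 0.125, 0.2152]
tool_rot: [-0.002, 0.996, 0.093, 0.0]
contact_force: [-0.7, 10.6, -3.7]
gripper_width: 0.149
grasp_force: 29.9
t: 11.65
eef_pos: [0.5176, 0.1251, 0.2151]
tool_rot: [-0.002, 0.996, 0.093, 0.0]
contact_force: [-0.8, 11.3, -3.9]
gripper_width: 0.147
grasp_force: 29.9
```

View pics/s4.png

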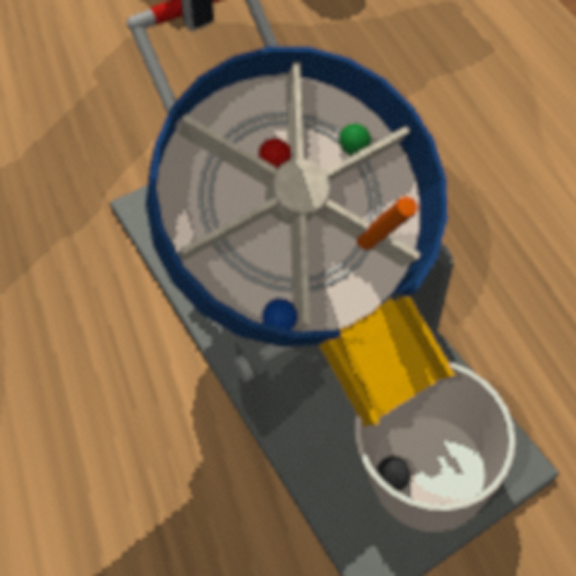

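The steel ball is in the pot (crop 395,472). The blue, red and green balls are still in the wheel. I lower the carousel back along the arc.

```bash
python3 -m crank '[{"delta_rot":[0,0,0],"xyz":[0,-0.0033,0.0053],"fingers":1},{"delta_rot":[0,0,0],"xyz":[0,-0.0065,0.0106],"fingers":1},{"delta_rot":[0,0,0],"xyz":[0,-0.0095,0.016],"fingers":1},{"delta_rot":[0,0,0],"xyz":[0,-0.0124,0.0215],"fingers":1},{"delta_rot":[0,0,0],"xyz":[0,-0.015,0.027],"fingers":1},{"delta_rot":[0,0,0],"xyz":[0,-0.0177,0.0326],"fingers":1},{"delta_rot":[0,0,0],"xyz":[0,-0.02,0.0383],"fingers":1},{"delta_rot":[0,0,0],"xyz":[0,-0.0225,0.044],"fingers":1},{"delta_rot":[0,0,0],"xyz":[0,-0.0246,0.0498],"fingers":1},{"delta_rot":[0,0,0],"xyz":[0,-0.0267,0.0556],"fingers":1}]'
python3 -m crank '[{"delta_rot":[0,0,0],"xyz":[0,-0.0018,0.0059],"fingers":1},{"delta_rot":[0,0,0],"xyz":[0,-0.0036,0.0118],"fingers":1},{"delta_rot":[0,0,0],"xyz":[0,-0.0052,0.0178],"fingers":1},{"delta_rot":[0,0,0],"xyz":[0,-0.0067,0.0238],"fingers":1},{"delta_rot":[0,0,0],"xyz":[0,-0.008,0.0298],"fingers":1},{"delta_rot":[0,0,0],"xyz":[0,-0.009,0.0359],"fingers":1},{"delta_rot":[0,0,0],"xyz":[0,-0.01,0.042],"fingers":1},{"delta_rot":[0,0,0],"xyz":[0,-0.0108,0.048],"fingers":1},{"delta_rot":[0,0,0],"xyz":[0,-0.0108,0.048],"fingers":1},{"delta_rot":[0,0,0],"xyz":[0,-0.0108,0.048],"fingers":1}]'
```

```text
t: 12.7
eef_pos: [0.5132, 0.1497, 0.1598]
tool_rot: [-0.001, 0.996, 0.093, 0.0]
contact_force: [-1.5, 6.1, 1.1]
gripper_width: 0.151
grasp_force: 31.1
t: 13.7
eef_pos: [0.5115, 0.1598, 0.1121]
tool_rot: [-0.001, 0.996, 0.093, 0.0]
contact_force: [-0.8, 4.6, -0.1]
gripper_width: 0.149
grasp_force: 32.0
```

Back at the start pose; open to about 45 mm and retreat upwards, then away.

```bash
python3 -m crank '[{"delta_rot":[0,0,0],"xyz":[0,0,0],"fingers":0.4},{"delta_rot":[0,0,0],"xyz":[0,0,0],"fingers":-0.05},{"delta_rot":[0,0,0],"xyz":[0,0,0],"fingers":-0.05},{"delta_rot":[0,0,0],"xyz":[0,0,0],"fingers":-0.05},{"delta_rot":[0,0,0],"xyz":[0,0,-0.03],"fingers":-0.05},{"delta_rot":[0,0,0],"xyz":[0,0,-0.07],"fingers":-0.05},{"delta_rot":[0,0,0],"xyz":[0,0,-0.11],"fingers":-0.05},{"delta_rot":[0,0,0],"xyz":[0,-0.04,-0.13],"fingers":-0.05},{"delta_rot":[0,0,0],"xyz":[0,-0.08,-0.13],"fingers":-0.05},{"delta_rot":[0,0,0],"xyz":[0,-0.08,-0.13],"fingers":-0.05}]'
python3 -m crank '[{"delta_rot":[0,0,0],"xyz":[0,0,0],"fingers":-0.05},{"delta_rot":[0,0,0],"xyz":[0,0,0],"fingers":-0.05},{"delta_rot":[0,0,0],"xyz":[0,0,0],"fingers":-0.05},{"delta_rot":[0,0,0],"xyz":[0,0,0],"fingers":-0.05},{"delta_rot":[0,0,0],"xyz":[0,0,0],"fingers":-0.05}]'
python3 - <<'E'
from h import *
c=viewer.read_camera('side'); cv2.imwrite('pics/s5.png',cv2.resize(c['img'][140:380,200:440,::-1],None,fx=2.4,fy=2.4,interpolation=cv2.INTER_CUBIC))
E
```

```text
t: 14.7
eef_pos: [0.4951, 0.244, 0.2417]
tool_rot: [-0.001, 0.995, 0.097, 0.0]
contact_force: [0.3, -0.3, -0.3]
gripper_width: 0.524
grasp_force: 0.0
t: 15.2
eef_pos: [0.4966, 0.2365, 0.2414]
tool_rot: [0.0, 0.996, 0.092, -0.0]
contact_force: [1.0, -0.6, 0.2]
gripper_width: 0.525
grasp_force: 0.0
```

View pics/s5.png

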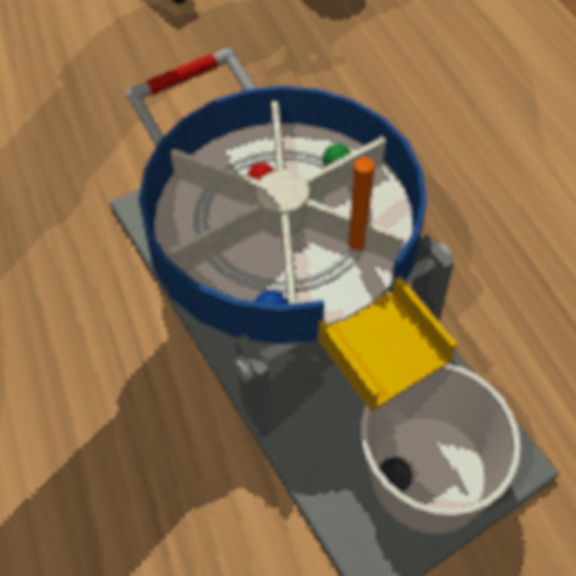

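Steel ball is in the upright pot (crop 395,472), the three coloured balls are in the wheel, and the handle is back at its starting pixel. I hand in.

```bash
python3 -c "
from station import job; print(job.hand_in())"
```

```text
the job is handed in; nothing more can be done
None
```

The steel ball is in the upright pot, the carousel is back down with the red, green and blue balls still in the wheel, and the job is handed in at about 15 s (no verdict was returned).

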